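Shut the large spice box by turning its cover wheel to the pointer

ROBOT

A 7-joint arm with a two-finger parallel gripper is mounted at the origin on a cart in front of the work surface, level with it; the furniture and walls round the work are solid. World frame = base frame: x ahead of the robot, y to its left, z up, the work surface at z = 0. Lengths are in m, angles in rad, forces in N, time in s.
With the tool pointing down it reaches from about 0.425 to 0.925 m from the base axis. Payload 6.8 kg.
Tool frame: the origin (TCP) lies at the very end of the fingers, on their centre line; the grasp point (between the pads) lies 19 mm behind it; z points along the fingers, y is the line along which they close (so a half turn about z gives the same grasp; the last joint's range is limited). The gripper opens to 85 mm and grips with 20 to 120 N. Pads are 22 mm wide; open, the fingers measure 114 mm over their backs; the gripper's body (76 mm by 85 mm) begins 54 mm behind the grasp point. The pads swing forward as they close: fully open they stand 13 mm farther back than shut.
Start: joints at [-1.363, 0.477, 0.022, 1.555, -0.011, 1.109, -0.083], TCP at [0.21, 0.642, 0.231] pointing down, gripper open.
Joint ranges: [-2.96, 2.96], [-0.34, 2.1], [-1.41, 1.46], [0.24, 2.44], [-1.37, 4.51], [0.17, 1.92], [-2.96, 2.96]. Speed limits (rad/s): [2.39, 2.39, 3.14, 3.14, 3.14, 3.14, 3.14].

INTERFACE

Orientations are given as a unit quaternion [w, x, y, z].
In Python, from station import monitor, eyes, bot gives the robot as it stands.
- The arm moves only by the tool advance, called by a JSON object that holds its "name" and its "arguments". Schema: {"type":"object","properties":{"moves":{"type":"array","items":{"type":"array","items":{"type":"number"},"minItems":5,"maxItems":5},"minItems":1,"maxItems":20},"grip_n":{"type":"number"},"only":{"type":"string"},"quiet":{"type":"boolean"},"lines":{"type":"string"}},"required":["moves"],"additionalProperties":false}. moves is a list of rows, 1 to 20 of them, each of 5 numbers: dx, dy, dz in shares of the most that a row can go, 1 being 50 mm, then a turn about the tool's z in parts of the range, where 1.0 means 2 rad, then the opening from 0.0 (shut) to 1.0 (fully open); each row shifts and turns the commanded pose from where the row before left it, along the tool's axes as they then stand; what a row does not reach is not made up. A row lasts 1/10 s, in which the tool goes at most 0.05 m and 0.15 rad, less where a joint would pass 70% of its speed; a pose out of reach is approached as far as the arm can. The fingers move at their own pace and stop on an object; grip_n is the grip in N (left out, the last holds). Time passes only in rows, so rows that do not move let the fingers close. The tool returns the time, the measured TCP pose, the force, the opening and the grip force at its end. only (a regular expression) keeps the lines of the reply that match it, lines (a string "A,B") keeps lines A to B, and quiet returns only ok. A shift or turn number past 1, either way, is cut back to 1. Input that does not fit is refused with a message, and nothing moves.
- monitor.get_obs(): the state, without advancing time (a new reading comes with each control period).
- eyes.read_camera(name): name is "scene" or "top" or "wrist"; returns the picture (384x512x3 uint8, blue, green, red); there is no depth.
- eyes.camera_info(name): a dict with "vertical_fov" (degrees; the focal length in pixels is half the picture's height over the tangent of half this angle, whatever the lens; pixels are square), "cx", "cy" (the principal point, pixels), "view" (4x4, takes a point from world to camera coordinates); the wrist camera has in their place "hand_eye" (4x4, takes a point from camera to tool coordinates, whose origin is the TCP and whose axes are the flange's). Camera axes: x right, y up, looking along -z (the intrinsics and any distortion apply to the point x, -y, -z); pixel columns grow to the right and rows downward; lengths in m; the calibration is good to about 2 mm. A picture is of the moment at which its call begins: read the wrist's pose just before it. camera_info takes no time and is no camera call.
- bot.hand_in(): hands the job in; it is judged then, once.
The state is a dict: "t": time; "q": joint angles; "joint_vel": joint speeds; "joint_torque": joint torques, N m; "eef_pos": TCP position; "tool_rot": TCP orientation; "contact_force": force on the tool from outside, world axes, zero at the start; "torque": the same for the moment, N m; "gripper_width": opening from 0.0 (shut) to 1.0 (fully open); "grasp_force": force on a finger pad.
Only numpy, scipy, OpenCV 4.12 (cv2) and the standard library are available. Lean on these libraries where they do the work, as an engineer would, in place of code of your own. Each camera call takes 0.05 s, during which the arm holds its last target. There are 200 camera calls.

TASK

Two round spice boxes with turning cover wheels stand on the worktop. Shut the larger one: turn its wheel until the dark mark engraved across its rim faces the fixed pointer on its wooden base, then let go. Leave the smaller box's wheel as it is.

Things in the scene. Friction and masses are not known exactly. Their poses are not given: they have to be found in the camera images.
- large_spice_box: Larger of two round spice boxes: wooden base, 196 mm across, 30 mm high, fixed to the worktop, with a metal cover wheel 160 mm across on its upright axis; it turns both ways, stiff by 0.06 N m. Upright rim all round, 10 mm thick, outer radius 80 mm, top 60 mm and floor inside 38 mm above the worktop, hub cap to 43 mm. Origin: centre of base's underside, on the wheel's axis; z up, pointer along -x.
- large_mark (a point): Mark on the large wheel: dark line 6 mm wide across the rim's top, down both its sides and 22 mm in along the floor. The point is on the rim's top, mid-thickness, 75 mm from the axis; it turns with the wheel. Starts 30 to 80 degrees anticlockwise (from above) of the pointer. The dark round spot, 22 mm, on the floor across from it is the pour hole, not the mark.
- large_pointer (a point): Tip of the fixed pointer of the large box: a small metal arrow on a wooden lug that sticks 23 mm out of the base, pointing in at the wheel; the tip is 85 mm from the axis, its top 38 mm above the worktop. The rim may be pinched across its thickness from above anywhere and led round, also past the pointer: outside it is free above 38 mm.
- small_mark (a point): Mark on the wheel of the smaller spice box, which is built alike, with the same heights, but its wheel is 100 mm and its base 136 mm across; this wheel must stay as it is. The point is on its rim's top, 45 mm from its axis.

How it is judged:
By the outcome, as a careful person would: the job done as asked, in the order asked, and still so for the second after the job is handed in, with the robot touching nothing.
It also fails if it takes over 35 s, if anything falls off the work surface, if the arm or the gripper's body presses on something with over 40 N, if the wrist force passes 120 N, or if a joint passes its speed limit or range.

## Working session

There is one attempt and no reset: what is moved stays moved. The work goes in short steps, Python scripts to look and compute and a tool call to move; the robot and the scene stay as the last step left them, time stands still between calls to the robot, and variables do not carry over. Pictures are saved under pics/ and viewed, at most 10 in all, crops included, and the job is handed in when it is done.

```bash
mkdir -p pics; ls; python3 - <<'E'
from station import monitor, eyes, bot
import cv2,numpy as np
o=monitor.get_obs(); print({k:np.round(v,4) for k,v in o.items()})
for n in("top","scene"):
    i=eyes.camera_info(n);print(n,i); cv2.imwrite(f"pics/{n}0.png",eyes.read_camera(n))
print(eyes.camera_info("wrist"))
E
```

```text
pics
{'t': np.float64(0.0), 'q': array([-1.3631,  0.4778,  0.0223,  1.5564, -0.0115,  1.1093, -0.0831]), 'joint_vel': array([-0.0002,  0.0002, -0.0005, -0.001 ,  0.0012,  0.0008, -0.0008]), 'joint_torque': array([-3.00000e-04, -5.96449e+01,  1.60800e+00, -2.81198e+01,
        1.25000e-02,  9.50000e-03,  0.00000e+00]), 'eef_pos': array([0.2095, 0.641 , 0.2303]), 'tool_rot': array([-1.000e-04,  1.572e-01,  9.876e-01, -9.000e-04]), 'contact_force': array([0.0181, 0.1328, 0.2665]), 'torque': array([-0.0098,  0.0087,  0.0099]), 'grasp_force': np.float64(0.0), 'gripper_width': np.float64(1.0015)}
top {'vertical_fov': 49.4057130790705, 'cx': 250.116369791661, 'cy': 199.50225710306884, 'view': array([[-1.31560268e-02, -9.99913374e-01,  4.04688761e-04,
        -1.24985754e-02],
       [ 9.77849021e-01, -1.27811671e-02,  2.08920881e-01,
        -4.98269172e-01],
       [-2.08897610e-01,  3.14429320e-03,  9.77932463e-01,
        -1.02608140e+00],
       [ 0.00000000e+00,  0.00000000e+00,  0.00000000e+00,
         1.00000000e+00]])}
scene {'vertical_fov': 44.816778044335756, 'cx': 261.63542544572533, 'cy': 191.49036015587058, 'view': array([[ 0.59226303, -0.80562505, -0.01388504, -0.31142213],
       [ 0.38571621,  0.26834905,  0.88272974, -0.24786134],
       [-0.70742315, -0.52816387,  0.46967586, -0.75082958],
       [ 0.        ,  0.        ,  0.        ,  1.        ]])}
{'vertical_fov': 70.74201761841645, 'cx': 255.25015647617528, 'cy': 189.71270591359558, 'hand_eye': array([[ 4.40122792e-04,  9.62906087e-01,  2.69836384e-01,
         6.89876907e-02],
       [ 9.99999448e-01, -1.66358390e-04, -1.03742512e-03,
         1.16591424e-03],
       [-9.54053414e-04,  2.69836692e-01, -9.62905629e-01,
        -1.42858113e-01],
       [ 0.00000000e+00,  0.00000000e+00,  0.00000000e+00,
         1.00000000e+00]])}
```

View pics/top0.png

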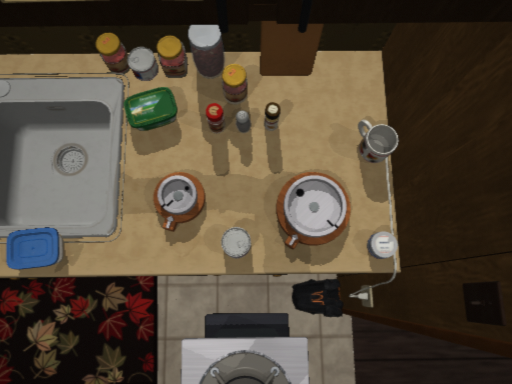

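View pics/scene0.png

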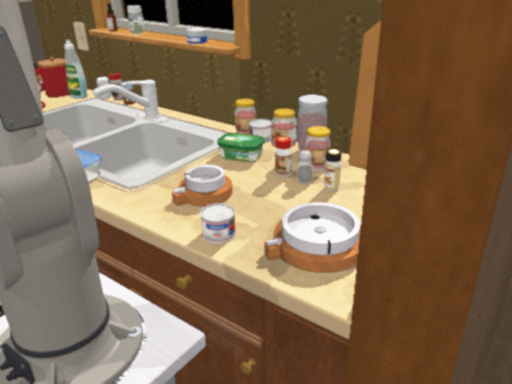

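```bash
cat > h.py <<'E'
import numpy as np,cv2
from station import monitor, eyes, bot
from scipy.spatial.transform import Rotation as R
def cam(n,obs=None):
    i=eyes.camera_info(n); f=192/np.tan(np.radians(i["vertical_fov"])/2)
    if n=="wrist":
        T=np.eye(4);T[:3,:3]=R.from_quat(obs["tool_rot"],scalar_first=True).as_matrix();T[:3,3]=obs["eef_pos"]
        C=T@i["hand_eye"]
    else: C=np.linalg.inv(i["view"])
    return f,i["cx"],i["cy"],C
def ray(c,px,z):
    f,cx,cy,C=c; p=np.atleast_2d(px).astype(float)
    d=np.c_[(p[:,0]-cx)/f,-(p[:,1]-cy)/f,-np.ones(len(p))]@C[:3,:3].T
    return C[:3,3]+d*((z-C[2,3])/d[:,2])[:,None]
def proj(c,X):
    f,cx,cy,C=c; q=(np.atleast_2d(X)-C[:3,3])@C[:3,:3]
    return np.c_[cx-f*q[:,0]/q[:,2],cy+f*q[:,1]/q[:,2]]
E
python3 - <<'E'
from h import *
print([eyes.camera_info(n).keys() for n in("top","wrist")])
im=cv2.imread("pics/top0.png"); c=cam("top")
cr=im[160:256,265:365]; cv2.imwrite("pics/c1.png",cv2.resize(cr,None,fx=6,fy=6,interpolation=cv2.INTER_CUBIC))
for p,z in(((315,206),.06),((315,206),.04),((291,241),.034),((179,195),.06)): print(p,ray(c,p,z))
E
```

```text
[dict_keys(['vertical_fov', 'cx', 'cy', 'view']), dict_keys(['vertical_fov', 'cx', 'cy', 'hand_eye'])]
(315, 206) [[ 0.4773241  -0.18474732  0.06      ]]
(315, 206) [[ 0.48123044 -0.18797597  0.04      ]]
(291, 241) [[ 0.39138592 -0.12294108  0.034     ]]
(179, 195) [[0.51072027 0.16374398 0.06      ]]
```

View pics/c1.png

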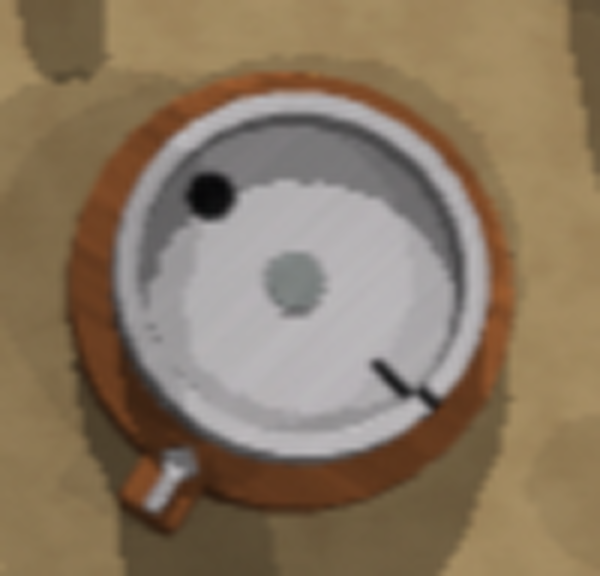

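```bash
cat >> h.py <<'E'
def rep(c,C,P,M,zp=.038):
    "axis px C(z),pointer tip px, mark px -> centre, pointer & mark angles and radii"
    A=ray(c,*C)[0]; out=[]
    for p,z in((P,zp),(M,.06)):
        d=ray(c,p,z)[0]-A; out+=[np.degrees(np.arctan2(d[1],d[0])),np.hypot(*d[:2])]
    return A,np.round(out,3)
def totool(obs,target):
    Rm=R.from_quat(obs["tool_rot"],scalar_first=True).as_matrix()
    return Rm.T@(np.array(target)-obs["eef_pos"]), np.degrees(np.arctan2(Rm[1,1],Rm[0,1]))
E
python3 - <<'E'
from h import *
c=cam("top"); im=cv2.imread("pics/top0.png")
g=lambda u,v:(265+(u+.5)/6-.5,160+(v+.5)/6-.5)
hsv=cv2.cvtColor(im,cv2.COLOR_BGR2HSV)
m=((hsv[...,1]<60)&(hsv[...,2]>60)).astype(np.uint8); m[:, :270]=0;m[:,356:]=0;m[:165]=0;m[252:]=0
k=max(cv2.findContours(m,0,cv2.CHAIN_APPROX_NONE)[0],key=cv2.contourArea)[:,0]
W=ray(c,k,.06)[:,:2]; 
cc,r=cv2.minEnclosingCircle(W.astype(np.float32)); 
s=np.linalg.lstsq(np.c_[2*W,np.ones(len(W))],(W**2).sum(1),rcond=None)[0]; print("fit",s[:2],np.sqrt(s[2]+s[:2]@s[:2]),cc,r)
print(ray(c,g(295,283),.043))
A=proj(c,[*s[:2],.06])[0]
for C in((A,.06),(g(295,283),.043)): print(rep(c,C,g(187,455),g(429,398)))
o=monitor.get_obs(); print(totool(o,[*s[:2],.2]))
E
```

```text
fit [ 0.47895412 -0.18332207] 0.07918739998428552 (0.4789048433303833, -0.18290528655052185) 0.08125211298465729
[[ 0.47870166 -0.18415286  0.043     ]]
(array([ 0.47895412, -0.18332207,  0.06      ]), array([ 1.46915e+02,  8.80000e-02, -1.35667e+02,  7.50000e-02]))
(array([ 0.47870166, -0.18415286,  0.043     ]), array([ 1.46374e+02,  8.80000e-02, -1.35989e+02,  7.40000e-02]))
(array([-0.51219928, -0.69994967,  0.03161239]), np.float64(71.90724624482269))
```

Units first: shifts go in shares of 50 mm and turns go in shares of 2 rad. So -0.033 m is -0.66, -0.028 m is -0.56.

{"name": "advance", "arguments": {"moves": [[-0.56,-0.66,0,0,1],[-0.56,-0.66,0,0,1],[-0.56,-0.66,0,0,1],[-0.56,-0.66,0,0,1],[-0.56,-0.66,0,0,1],[-0.56,-0.66,0,0,1],[-0.56,-0.66,0,0,1],[-0.56,-0.66,0,0,1],[-0.56,-0.66,0,0,1],[-0.56,-0.66,0,0,1],[-0.56,-0.66,0,0,1],[-0.56,-0.66,0,0,1],[-0.56,-0.66,0,0,1],[-0.56,-0.66,0,0,1],[-0.56,-0.66,0,0,1],[-0.56,-0.66,0,0,1],[-0.56,-0.66,0,0,1],[-0.56,-0.66,0,0,1],[-0.56,-0.66,0,0,1],[-0.56,-0.66,0,0,1]], "grip_n": 60}}

```text
t: 2.1
eef_pos: [0.5372, -0.1611, 0.231]
tool_rot: [-0.0, 0.157, 0.988, 0.0]
contact_force: [0.7, 0.8, -0.1]
gripper_width: 1.0
grasp_force: 0.0
```

{"name": "advance", "arguments": {"moves": [[0,0,0,0.06,0.5],[0,0,0,0.06,0.5],[0,0,0,0.06,0.5],[0,0,0,0.06,0.5],[0,0,0,0.06,0.5],[0,0,0,0.06,0.5],[0,0,0,0.06,0.5],[0,0,0,0.06,0.5],[0,0,0,0,0.5],[0,0,0,0,0.5]]}}

```text
t: 3.1
eef_pos: [0.5368, -0.1595, 0.2311]
tool_rot: [-0.0, 0.594, 0.804, -0.0]
contact_force: [-0.5, 0.7, -0.1]
gripper_width: 0.504
grasp_force: 0.0
```

```bash
python3 - <<'E'
from h import *
o=monitor.get_obs(); im=eyes.read_camera("wrist"); cv2.imwrite("pics/w1.png",im); np.save("o1.npy",o,allow_pickle=True)
print(o["q"],o["eef_pos"],totool(o,[.551,-.1616,.10]))
print(proj(cam("wrist",o),[[.479,-.1835,.06]]))
E
```

```text
[-0.41567024  0.35245901  0.75447295  1.87163626 -0.27979865  1.02636143
  0.75343736] [ 0.53679271 -0.15947334  0.23105039] (array([-0.00622472,  0.01302454,  0.1310427 ]), np.float64(17.094324084955442))
[[202.82500249 179.96504343]]
```

View pics/w1.png

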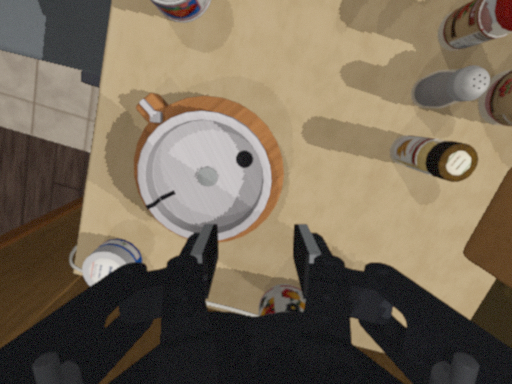

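```bash
python3 - <<'E'
from h import *
im=cv2.imread("pics/w1.png"); o=np.load("o1.npy",allow_pickle=True).item(); c=cam("wrist",o)
hsv=cv2.cvtColor(im,cv2.COLOR_BGR2HSV)
m=((hsv[...,1]<50)&(hsv[...,2]>90)).astype(np.uint8); m[:105]=0;m[240:]=0;m[:,:134]=0;m[:,274:]=0
k=max(cv2.findContours(m,0,cv2.CHAIN_APPROX_NONE)[0],key=cv2.contourArea)[:,0]
print(cv2.boundingRect(k))
k=k[k[:,1]<222]; W=ray(c,k,.06)[:,:2]
for _ in range(4):
    s=np.linalg.lstsq(np.c_[2*W,np.ones(len(W))],(W**2).sum(1),rcond=None)[0]; r=np.sqrt(s[2]+s[:2]@s[:2])
    e=np.hypot(*(W-s[:2]).T)-r; W=W[abs(e)<max(.0015,1.5*e.std())]
print("fit",s[:2],r,len(W))
print("hub",ray(c,(206,176),.043))
t=cam("top");print("mug",ray(t,(381,141),.08),ray(t,(381,150),0.03))
A=proj(c,[*s[:2],.06])[0]; print(rep(c,(A,.06),(161,119),(153,203.5)))
E
```

```text
(138, 110, 134, 130)
fit [ 0.48061587 -0.18251707] 0.07907824122929552 278
hub [[ 0.47951709 -0.182284    0.043     ]]
mug [[ 0.64303086 -0.36066267  0.08      ]] [[ 0.63537429 -0.37542954  0.03      ]]
(array([ 0.48061587, -0.18251707,  0.06      ]), array([ 1.44200e+02,  8.70000e-02, -1.37834e+02,  7.10000e-02]))
```

To row units: 0.03 m is 0.6, 0.018 m is 0.36, -0.115 rad / 2 = -0.0575.

{"name": "advance", "arguments": {"moves": [[0.36,0.02,0,0,0.5],[0.34,0.02,0,0,0.5],[0,0,0.6,-0.0575,0.5],[0,0,0.6,-0.0575,0.5],[0,0,0.6,-0.0575,0.5],[0,0,0.6,-0.0575,0.5],[0,0,0.6,-0.0575,0.5],[0,0,0,0,0.5],[0,0,0,0,0.5]]}}

```text
t: 4.05
eef_pos: [0.5286, -0.126, 0.0816]
tool_rot: [-0.0, 0.344, 0.939, -0.0]
contact_force: [-0.1, -0.1, -0.3]
gripper_width: 0.5
grasp_force: 0.0
```

```bash
python3 - <<'E'
from h import *
o=monitor.get_obs(); im=eyes.read_camera("wrist"); cv2.imwrite("pics/w2.png",im)
th=np.radians(totool(o,[0,0,0])[1]);print(np.degrees(th),o["q"],totool(o,[.4798+.075*np.cos(th),-.183+.075*np.sin(th),.045]))
E
```

```text
49.69972190900728 [-0.26308713  0.50211944  0.49104702  2.01984778 -0.35839711  0.70366875
  1.32099841] (array([ 3.15908283e-04, -6.58734714e-05,  3.66367046e-02]), np.float64(49.69972190900727))
```

View pics/w2.png

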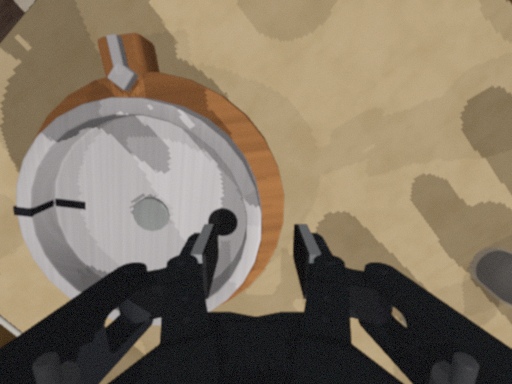

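The wrist view shows the rim between the open fingers (tips near (205,240) and (305,240)), with the mark at (25,210), the pointer at (122,78) and the pour hole at (222,222). Next I lower and pinch.

To row units: 0.012 m is 0.24, 0.011 m is 0.22.

{"name": "advance", "arguments": {"moves": [[0,0,0.24,0,0.5],[0,0,0.24,0,0.5],[0,0,0.22,0,0.5],[0,0,0,0,0.5],[0,0,0,0,0],[0,0,0,0,0],[0,0,0,0,0],[0,0,0,0,0],[0,0,0,0,0],[0,0,0,0,0]], "grip_n": 40}}

```text
t: 5.1
eef_pos: [0.5261, -0.1259, 0.0465]
tool_rot: [-0.002, 0.345, 0.939, -0.0]
contact_force: [-7.4, 0.0, 6.8]
gripper_width: 0.116
grasp_force: 38.6
```

To row units: -0.00487 m is -0.0974, -0.00016 m is -0.0032, 0.065 rad / 2 = 0.0325.

{"name": "advance", "arguments": {"moves": [[-0.0974,-0.0032,0,0.0325,0],[-0.0974,-0.0032,0,0.0325,0],[-0.0974,-0.0032,0,0.0325,0],[-0.0974,-0.0032,0,0.0325,0],[-0.0974,-0.0032,0,0.0325,0],[-0.0974,-0.0032,0,0.0325,0],[-0.0974,-0.0032,0,0.0325,0],[-0.0974,-0.0032,0,0.0325,0]]}}

```text
t: 5.9
eef_pos: [0.5491, -0.1558, 0.0465]
tool_rot: [-0.002, 0.575, 0.818, 0.001]
contact_force: [-6.4, 4.3, 6.6]
gripper_width: 0.116
grasp_force: 38.4
```

```bash
python3 - <<'E'
from h import *
o=monitor.get_obs(); th=totool(o,[0,0,0])[1];d=o["eef_pos"][:2]-[.4798,-.183];print(th,np.degrees(np.arctan2(d[1],d[0])),np.hypot(*d),o["q"])
E
```

```text
19.843649198039724 21.465570813600916 0.07443248919879698 [-0.2685806   0.62761492  0.5857026   1.97223436 -0.53157617  0.70192629
  0.99394108]
```

Tracking well with low forces, so I continue with 12 more rows.

To row units: -0.00487 m is -0.0974, -0.00016 m is -0.0032, 0.065 rad / 2 = 0.0325.

{"name": "advance", "arguments": {"moves": [[-0.0974,-0.0032,0,0.0325,0],[-0.0974,-0.0032,0,0.0325,0],[-0.0974,-0.0032,0,0.0325,0],[-0.0974,-0.0032,0,0.0325,0],[-0.0974,-0.0032,0,0.0325,0],[-0.0974,-0.0032,0,0.0325,0],[-0.0974,-0.0032,0,0.0325,0],[-0.0974,-0.0032,0,0.0325,0],[-0.0974,-0.0032,0,0.0325,0],[-0.0974,-0.0032,0,0.0325,0],[-0.0974,-0.0032,0,0.0325,0],[-0.0974,-0.0032,0,0.0325,0],[0,0,0,0,0],[0,0,0,0,0]]}}

```text
t: 7.3
eef_pos: [0.5498, -0.2121, 0.0466]
tool_rot: [-0.001, 0.841, 0.54, 0.001]
contact_force: [1.6, 5.1, 1.3]
gripper_width: 0.112
grasp_force: 40.4
```

```bash
python3 - <<'E'
from h import *
o=monitor.get_obs(); th=totool(o,[0,0,0])[1];d=o["eef_pos"][:2]-[.4798,-.183];print(th,np.degrees(np.arctan2(d[1],d[0])),np.hypot(*d))
im=eyes.read_camera("wrist");cv2.imwrite("pics/w3.png",im);np.save("o3.npy",o,allow_pickle=True)
t=eyes.read_camera("top");cv2.imwrite("pics/t3.png",t)
E
```

```text
-24.595323387978553 -22.568752442239845 0.07579455129482048
```

View pics/w3.png

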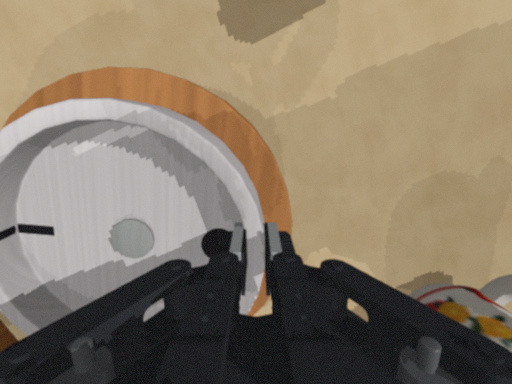

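The grip is holding: the mark sits at (30,229) and the pour hole beside the inner finger at (215,242). The pointer is out of view, so I check from the top camera.

```bash
python3 - <<'E'
from h import *
im=cv2.imread("pics/t3.png");cv2.imwrite("pics/c3.png",cv2.resize(im[160:256,265:365],None,fx=6,fy=6,interpolation=cv2.INTER_CUBIC))
E
```

```text
(no output)
```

View pics/c3.png

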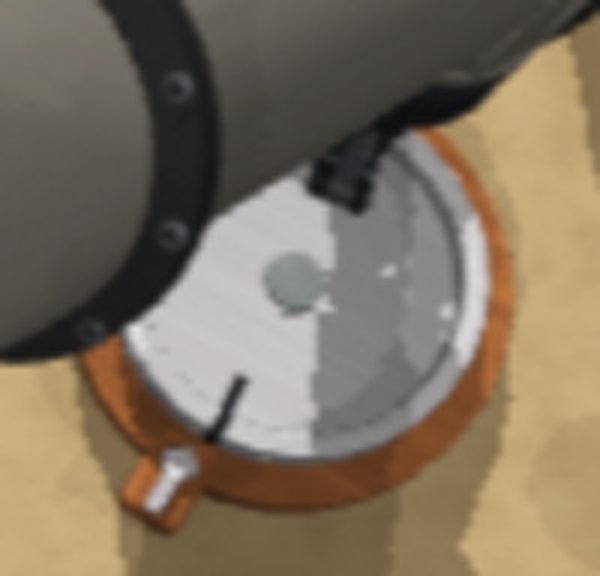

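```bash
python3 - <<'E'
from h import *
c=cam("top"); g=lambda u,v:(265+(u+.5)/6-.5,160+(v+.5)/6-.5)
A=np.array([.4790,-.1836])
for n,p,z in(("tip",(188,452),.038),("lugend",(150,508),.036),("arrow tail",(152,506),.038),("rimmid",(213,430),.06),("rimout",(208,441),.06),("floor in",(240,379),.038),("hole0",(211,195),.038),("mark0",(429,398),.06),("floor0",(377,363),.038)):
    d=ray(c,g(*p),z)[0,:2]-A; print(n,np.degrees(np.arctan2(d[1],d[0]))%360,np.hypot(*d))
E
```

```text
tip 146.57812200361147 0.08692420809396692
lugend 146.02850902874593 0.11592277529802515
arrow tail 146.13614405058553 0.11500965780692973
rimmid 149.16083839376424 0.07703370355413916
rimout 149.4489022647342 0.08217479480949147
floor in 149.4816954410843 0.0478392009878663
hole0 39.818744643668076 0.05264525038860468
mark0 224.15636324237465 0.07492167733840069
floor0 225.16026198565962 0.04963960913846871
```

To row units: -0.04 m is -0.8, -0.02 m is -0.4, 0.027 rad / 2 = 0.0135.

{"name": "advance", "arguments": {"moves": [[-0.04,-0.002,0,0.0135,0],[-0.04,-0.002,0,0.0135,0],[0,0,0,0,0],[0,0,0,0,0],[0,0,0,0,0.4],[0,0,0,0,0.4],[0,0,0,0,0.4],[0,0,-0.4,0,0.4],[0,0,-0.8,0,0.4],[0,0,-0.8,0,0.4],[0,0,-0.8,0,0.4],[0,0.4,0,0,0.4],[0,0,0,0,0.4],[0,0,0,0,0.4]]}}

```text
t: 8.8
eef_pos: [0.5635, -0.227, 0.1857]
tool_rot: [-0.0, 0.856, 0.517, -0.001]
contact_force: [-0.7, 0.4, 0.6]
gripper_width: 0.398
grasp_force: 0.0
```

```bash
python3 - <<'E'
from h import *
print(totool(monitor.get_obs(),[0,0,0])[1])
o=monitor.get_obs();w=eyes.read_camera("wrist");im=eyes.read_camera("top");cv2.imwrite("pics/t4.png",im)
cv2.imwrite("pics/w4.png",w);np.save("o4.npy",o,allow_pickle=True)
a=cv2.resize(im[200:256,270:350],None,fx=9,fy=9,interpolation=cv2.INTER_CUBIC)[:504,:400]
cv2.imwrite("pics/c4.png",np.hstack([a,cv2.resize(w[:, :300],(394,504))]))
E
```

```text
-27.753586354549242
```

View pics/c4.png

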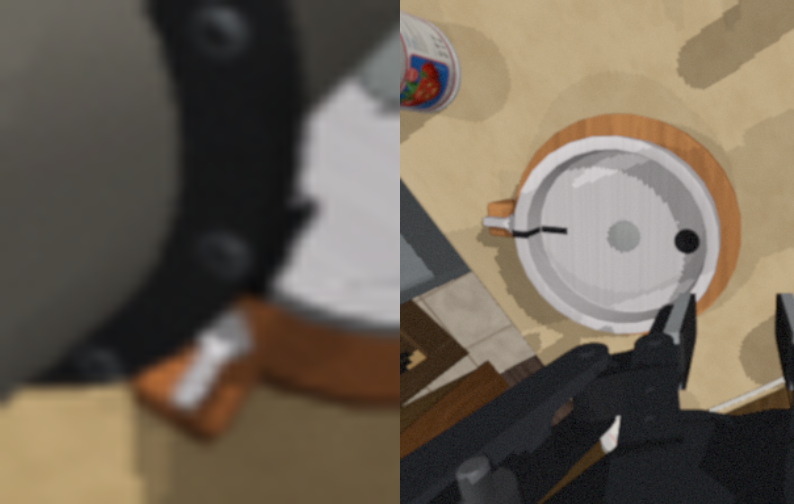

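The wheel is released, with the mark close to the pointer. I swing the arm clear for an unobstructed top view.

To row units: 0.032 m is 0.64, -0.03 m is -0.6.

{"name": "advance", "arguments": {"moves": [[0,0,-0.6,0,0.4],[0.64,-0.34,0,0,0.4],[0.64,-0.34,0,0,0.4],[0.64,-0.34,0,0,0.4],[0.64,-0.34,0,0,0.4],[0.64,-0.34,0,0,0.4],[0.64,-0.34,0,0,0.4],[0.64,-0.34,0,0,0.4],[0.64,-0.34,0,0,0.4],[0,0,0,0,0.4],[0,0,0,0,0.4]]}}

```text
t: 10.0
eef_pos: [0.5621, 0.0636, 0.2155]
tool_rot: [-0.0, 0.855, 0.518, -0.001]
contact_force: [0.0, -0.9, 0.1]
gripper_width: 0.402
grasp_force: 0.0
```

```bash
python3 - <<'E'
from h import *
im=np.mean([eyes.read_camera("top") for _ in range(4)],0).astype(np.uint8);cv2.imwrite("pics/t5.png",im)
cv2.imwrite("pics/c5.png",cv2.resize(im[160:256,265:365],None,fx=6,fy=6,interpolation=cv2.INTER_CUBIC))
c=cam("top");A=np.array([.4790,-.1836])
# dark mark pixels per height
g=cv2.cvtColor(im,cv2.COLOR_BGR2GRAY)
for n,z,r0,r1 in(("floor",.038,.047,.064),("rim",.06,.071,.081)):
    v,u=np.mgrid[165:252,270:360]; P=ray(c,np.c_[u.ravel(),v.ravel()],z)[:,:2]-A
    th=np.degrees(np.arctan2(P[:,1],P[:,0]))%360; r=np.hypot(*P.T); w=np.clip(120-g[v,u].ravel().astype(float),0,None)
    s=(r>r0)&(r<r1)&(abs(th-146)<15)
    if w[s].sum(): print(n,(th*w)[s].sum()/w[s].sum(),w[s].sum())
E
```

```text
floor 147.0992493632831 735.0
rim 146.8474243819215 1337.0
```

View pics/c5.png

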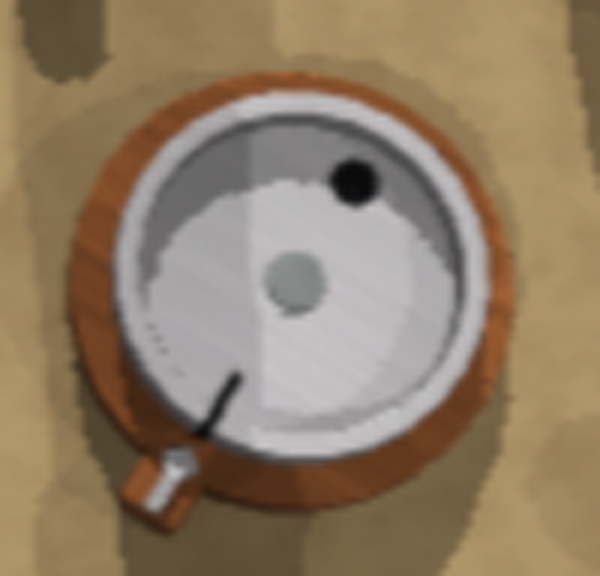

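The clear top view shows the mark running from (240,375) to (203,437), straight at the pointer tip at (185,455). Measured, the mark is at about 147° and the pointer at about 146.4°. Nothing is touching, so I hand in.

```bash
python3 -c "
from station import bot
print(bot.hand_in())"
```

```text
the job is handed in; nothing more can be done
None
```

I shut the large box and handed the job in at about 10 s: its mark faces the pointer to within about 1° by the top camera, the gripper has let go, and I never went near the smaller box's wheel.

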